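# Square the tear bar against the rail and weight it down

## Robot

A 6-joint arm with a two-finger parallel gripper is mounted at the origin on a cart in front of the work surface, level with it; the furniture and walls round the work are solid. World frame = base frame: x ahead of the robot, y to its left, z up, the work surface at z = 0. Lengths are in m, angles in rad, forces in N, time in s.
With the tool pointing down it reaches from about 0.3 to 1 m from the base axis. Payload 5.1 kg.
Tool frame: the origin (TCP) lies between the finger pads; the fingertips stand 19 mm ahead of it and the grasp point (between the pads) is the TCP; z points along the fingers, x is the direction in which the jaws open and shut, and the axes are right-handed (so a half turn about z gives the same grasp; the last joint's range is limited). The gripper opens to 95 mm and grips with 3 to 60 N. Pads are 20 mm wide; open, the fingers measure 119 mm over their backs; the gripper's body (75 mm by 180 mm) begins 59 mm behind the grasp point.
Start: joints at [1.076, 0.124, 1.65, -0, 1.367, -0.083], TCP at [0.26, 0.596, 0.197] pointing down, gripper open.
Joint ranges: [-2.61, 2.61], [-1.02, 2.33], [0.03, 2.71], [-1.35, 4.49], [0.32, 2.68], [-2.91, 2.91]. Speed limits (rad/s): [2.57, 2.57, 3.14, 3.14, 3.14, 3.14].

## Interface

Orientations are given as a rotation vector (axis times angle).
In Python, from plant import monitor, viewer, robot gives the robot as it stands.
- The arm moves only by the tool step_arm, never from a script. Its argument "deltas" is one flat list of numbers, 6 for each row, row after row: the shift along the tool's x, y, z normalised to -1 to 1, where 1 is 150 mm, then the turn, a rotation vector about the tool's x, y, z normalised to -1 to 1, where 1 is 2 rad. In form: [x, y, z, wx, wy, wz, x, y, z, wx, wy, wz, ...]. A call has 1 to 5 rows; each row is the pose to reach, as a shift and turn from the pose commanded when the call began, along the tool's axes at that moment; what a row does not reach only later rows make up. A row lasts 1/8 s, in which the tool goes at most 62.5 mm and 10.7 degrees, less where a joint would pass 70% of its speed; a pose out of reach is approached as far as the arm can. A call with a number of a shift or a turn outside -1 to 1 is refused whole. A call with a gripper value outside its range is refused whole. "hand" is the opening, from 0 (shut) to 1 (fully open), set as the call begins (left out, the last holds). The fingers move at their own pace and stop on an object; "grip_force" is the grip in N (left out, the last holds). Time passes only in rows, so rows that repeat a pose let the fingers close. It gives the time, the measured TCP pose, the force and the opening at its end, in the units of the state.
- monitor.sense(): the state, without advancing time (a new reading comes with each control period).
- viewer.get_image(name): name is "scene" or "top" or "wrist"; returns the picture (384x512x3 uint8, red, green, blue); there is no depth.
- viewer.camera_info(name): a dict with "K" (3x3 intrinsics, pixels), "world_to_cam" (4x4, takes a point from world to camera coordinates); the wrist camera has in their place "hand_eye" (4x4, takes a point from camera to tool coordinates, whose origin is the TCP and whose axes are the tool frame's). Camera axes: x right, y down, z forward; pixel columns grow to the right and rows downward; lengths in m; the calibration is good to about 2 mm. A picture is of the moment at which its call begins: read the wrist's pose just before it. camera_info takes no time and is no camera call.
- robot.finish_job(): hands the job in, once; it reports no verdict.
The state is a dict: "time": time; "joint_positions": joint angles; "joint_velocities": joint speeds; "joint_torque": joint torques, N m; "tcp_pos": TCP position; "tcp_rot": TCP orientation; "ft_force": force on the tool from outside, world axes, zero at the start; "ft_torque": the same for the moment, N m; "width": finger opening in m.
Only numpy, scipy, OpenCV 4.12 (cv2) and the standard library are available. Lean on these libraries where they do the work, as an engineer would, in place of code of your own. Each camera call takes 0.05 s, during which the arm holds its last target.

## Task

Slide the loose aluminium tear bar along the counter, without lifting it, until its long edge lies flush against the fixed steel rail over the bar's whole length. Then set the grey cast weight squarely across the joint, at about the middle of the bar, with about half of the weight's length on each side of the joint, so that it rests flat on bar and rail together; lower it into place rather than drop it. Leave the bar flush and the small jar and the tape roll where they are.

Things in the scene. Friction and masses are not known exactly. Their poses are not given: they have to be found in the camera images.
- rail: Dark steel rail fixed flat on the counter (top z = 0), 270 x 30 mm, 12 mm high, three screw heads on top. Origin: centre of its underside; x along its length, away from the robot (turned up to 0.2 rad either way), y left, z up. Its working face, where the bar belongs, is the long side towards -y, at y = -15 mm in its frame.
- bar: Loose aluminium flat bar, 230 x 80 x 12 mm, 0.5 to 0.9 kg, flat on the counter right (-y) of the rail, skewed to it up to 0.3 rad, its middle 50 to 70 mm short of flush. Origin: centre of its underside; x along its length (dark hanging hole at the -x end, near the robot), y across it towards the rail, z up. The edge to meet the rail is at y = +40 mm. It slides with friction, stays where left.
- edge_near (a point): Point on the bar's rail-side long edge, at half height, 5 mm from the end near the robot (bar frame x = -110, y = +40, z = 6 mm).
- edge_far (a point): Point on the bar's rail-side long edge, at half height, 5 mm from the far end (bar frame x = +110, y = +40, z = 6 mm).
- weight: Loose grey cast weight: block 100 x 36 x 26 mm with a 78 x 24 mm pad on top, 32 mm high in all, 0.45 to 0.75 kg. Origin: centre of its underside; x along the 100 mm length (ends alike), y along the 36 mm width, z up. Starts upright on the counter, right of the bar, its length within 0.3 rad of world y; a 12 mm high slab begins about 30 mm beyond it (x = 0.55 m). Grip it across the 36 mm width.
- pigment_jar: Bystander: small round jar 39 mm wide, 46 mm tall, on the counter to the right of the weight. Origin at the centre of its underside.
- tape_roll: Bystander: roll of tape lying flat, 93 mm across, 24 mm high, near the counter's front edge to the left of the rail. Origin at the centre of its underside.

How it is judged:
By the outcome, as a careful person would: the job done as asked, in the order asked, and still so for the second after the job is handed in, with the robot touching nothing.
It also fails if it takes over 67 s, if anything falls off the work surface, if the arm or the gripper's body presses on something with over 40 N, if the wrist force passes 120 N, or if a joint passes its speed limit or range.

## Working session

There is one attempt and no reset: what is moved stays moved. The work goes in short steps, Python scripts to look and compute and a tool call to move; the robot and the scene stay as the last step left them, time stands still between calls to the robot, and variables do not carry over. Pictures are saved under pics/ and viewed, and the job is handed in when it is done.

Besides the shell and the picture viewer there is one more tool, called after "Emit:" as a command line: name --argument value ..., lists and objects as JSON in quotes. step_arm: Moves the arm, as the interface text tells. Scaled input: -1 to 1 covers 150 mm each way for a shift and 2 rad each way for a turn. Its arguments: {"type":"object","properties":{"deltas":{"type":"array","items":{"type":"number","minimum":-1,"maximum":1}},"hand":{"type":"number"},"grip_force":{"type":"number"}},"required":["deltas"]}

```bash
ls; mkdir -p pics; python3 - <<'E'
from plant import monitor, viewer, robot
import cv2, numpy as np
s=monitor.sense(); print({k:np.round(v,4).tolist() for k,v in s.items()})
for n in ["top","scene"]:
    im=viewer.get_image(n); cv2.imwrite(f"pics/{n}0.png",im[:,:,::-1])
    i=viewer.camera_info(n); print(n,np.round(i["K"],2).tolist(),np.round(i["world_to_cam"],4).tolist())
i=viewer.camera_info("wrist"); print(i)
E
```

```text
pics
{'time': 0.0, 'joint_positions': [1.0764, 0.1245, 1.6517, 0.0, 1.3675, -0.0826], 'joint_velocities': [0.0002, -0.0006, -0.0001, 0.0, -0.0001, 0.0005], 'joint_torque': [0.001, -41.7609, -35.9928, 0.0775, 0.0491, -0.0002], 'tcp_pos': [0.2599, 0.5951, 0.1958], 'tcp_rot': [2.6279, 1.7198, -0.0028], 'ft_force': [0.4936, -0.4422, -0.0085], 'ft_torque': [0.0384, 0.0147, -0.0069], 'width': 0.0955}
top [[470.42, 0.0, 250.02], [0.0, 470.42, 192.66], [0.0, 0.0, 1.0]] [[0.0113, -0.9999, 0.012, -0.0272], [-0.9847, -0.0132, -0.1737, 0.6084], [0.1738, -0.0098, -0.9847, 1.6523], [0.0, 0.0, 0.0, 1.0]]
scene [[428.6, 0.0, 255.74], [0.0, 428.6, 196.23], [0.0, 0.0, 1.0]] [[0.6475, -0.762, -0.0092, -0.4032], [-0.3639, -0.2986, -0.8823, 0.2592], [0.6695, 0.5746, -0.4707, 0.9615], [0.0, 0.0, 0.0, 1.0]]
{'K': array([[274.53161416,   0.        , 254.93049052],
       [  0.        , 274.53161416, 194.86132253],
       [  0.        ,   0.        ,   1.        ]]), 'hand_eye': array([[ 9.99999029e-01,  3.92546556e-05,  1.39290306e-03,
        -6.14619443e-05],
       [-4.14181462e-04,  9.62799232e-01,  2.70217445e-01,
        -7.59424473e-02],
       [-1.33047871e-03, -2.70217760e-01,  9.62798313e-01,
        -1.87359741e-01],
       [ 0.00000000e+00,  0.00000000e+00,  0.00000000e+00,
         1.00000000e+00]])}
```

View pics/top0.png

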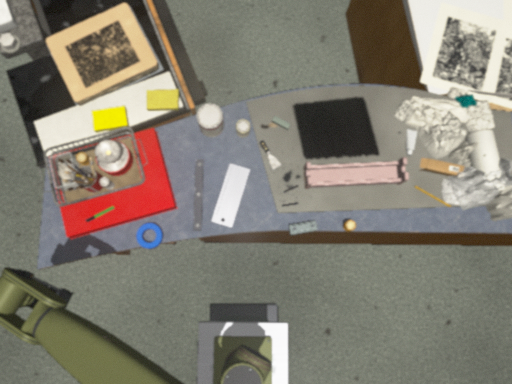

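View pics/scene0.png

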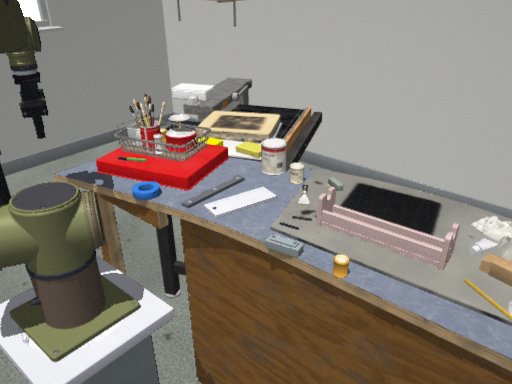

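The top view shows the rail at about (198,195), the white bar at (232,195), the weight at (302,227) near the front edge, the jar at (349,224) and the tape roll at (150,235). Next I'll zoom in and measure.

```bash
cat > h.py <<'E'
import numpy as np, cv2
from scipy.spatial.transform import Rotation as R
def cam(n):
    from plant import viewer, monitor
    i=viewer.camera_info(n); K=np.array(i["K"])
    if n=="wrist":
        s=monitor.sense(); T=np.eye(4); T[:3,:3]=R.from_rotvec(s["tcp_rot"]).as_matrix(); T[:3,3]=s["tcp_pos"]
        C=T@np.array(i["hand_eye"])
    else: C=np.linalg.inv(np.array(i["world_to_cam"]))
    return K,C
def ray(kc,uv,z):
    K,C=kc; uv=np.atleast_2d(np.asarray(uv,float)); 
    d=np.c_[uv,np.ones(len(uv))]@np.linalg.inv(K).T@C[:3,:3].T
    o=C[:3,3]; t=(z-o[2])/d[:,2]; return (o+d*t[:,None])[:,:2]
def proj(kc,P):
    K,C=kc; P=np.atleast_2d(P); q=(P-C[:3,3])@C[:3,:3]; q=q@K.T; return q[:,:2]/q[:,2:]
def rect(pts):
    (c,(w,h),a)=cv2.minAreaRect((np.asarray(pts)*1000).astype(np.float32))
    b=cv2.boxPoints((c,(w,h),a)); e=[b[1]-b[0],b[2]-b[1]]; e=max(e,key=lambda v:np.hypot(*v))
    return np.array(c)/1000,sorted([w,h]),np.arctan2(e[1],e[0]),b/1000
E
python3 - <<'E'
import cv2
a=cv2.imread('pics/top0.png'); cv2.imwrite('pics/top0z.png',cv2.resize(a[145:260,130:370],None,fx=3.3,fy=3.3,interpolation=cv2.INTER_CUBIC))
a=cv2.imread('pics/scene0.png'); cv2.imwrite('pics/scene0z.png',cv2.resize(a[160:290,120:370],None,fx=3.2,fy=3.2,interpolation=cv2.INTER_CUBIC))
E
```

```text
(no output)
```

View pics/top0z.png

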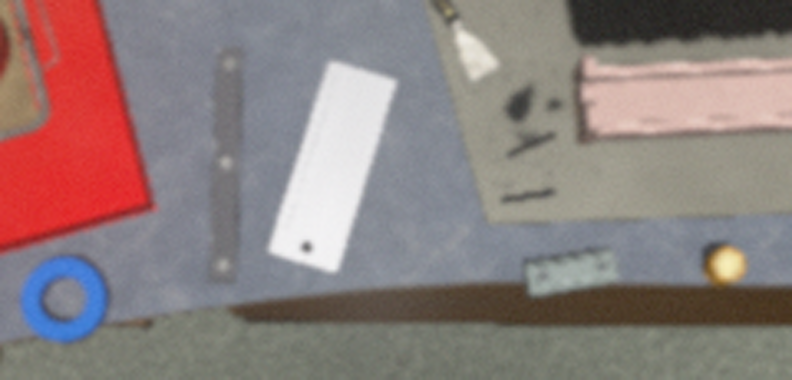

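View pics/scene0z.png

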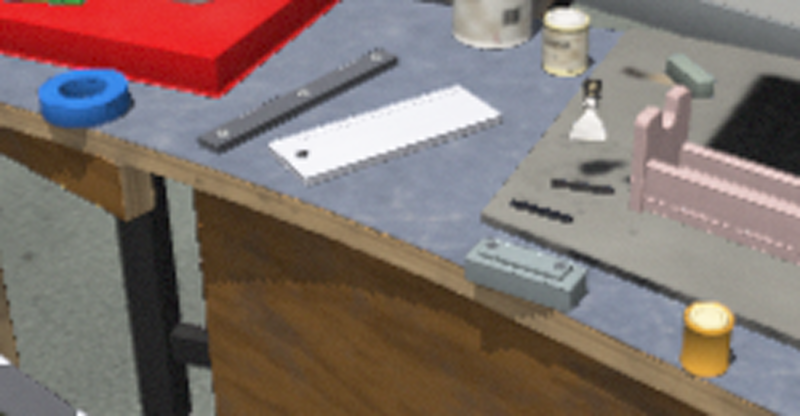

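The zooms show the rail with three screws, the bar skewed with its hole at the near end, and the weight close to the front edge.

```bash
python3 - <<'E'
from h import *
a=cv2.imread('pics/top0.png'); kc=cam("top")
h=cv2.cvtColor(a,cv2.COLOR_BGR2HSV)
def big(m,roi):
    x0,y0,x1,y1=roi; q=np.zeros_like(m); q[y0:y1,x0:x1]=m[y0:y1,x0:x1]
    c=max(cv2.findContours(q,cv2.RETR_EXTERNAL,cv2.CHAIN_APPROX_NONE)[0],key=cv2.contourArea); return c[:,0,:]
bar=big(((h[...,2]>170)&(h[...,1]<50)).astype(np.uint8)*255,(205,150,260,235))
for z in (0.012,): print("bar",[np.round(x,4).tolist() for x in rect(ray(kc,bar,z))])
tape=big(((h[...,0]>100)&(h[...,0]<120)&(h[...,1]>150)).astype(np.uint8)*255,(130,215,170,255)); print("tape",ray(kc,tape,.024).mean(0), rect(ray(kc,tape,.024))[1])
jar=big(((h[...,0]>12)&(h[...,0]<30)&(h[...,1]>90)&(h[...,2]>130)).astype(np.uint8)*255,(335,210,365,240)); print("jar",ray(kc,jar,.04).mean(0))
# zoom->px
z=lambda p:np.array(p)/3.3+[130,145]-0.35
print("screws",ray(kc,z([(229,63),(225,162),(223,265)]),.013))
print("rail ends corners",ray(kc,z([(218,48),(243,48),(236,281),(209,281)]),.012))
print("weight top corners",ray(kc,z([(526,262),(614,247),(619,270),(530,292)]),.022))
k=cam("scene"); 
zs=lambda p:np.array(p)/3.2+[120,160]-.35
print("weight scene pad/top", ray(k,zs([(480,236),(587,268),(570,290),(467,260)]),.026))
print("jar top scene",ray(k,zs([(709,318)]),.046),"bar corners",ray(k,zs([(270,146),(460,87),(501,117),(307,177)]),.012),"rail",ray(k,zs([(222,133),(304,92),(377,55)]),.012))
print("counter edge",ray(kc,z([(240,312),(400,289),(520,284),(640,287)]),0))
E
```

```text
bar [[0.6074, 0.0524], [86.3334, 235.2428], -0.2863999903202057, [[0.48240000009536743, 0.044199999421834946], [0.7080000042915344, -0.022299999371170998], [0.7324000000953674, 0.060499999672174454], [0.5067999958992004, 0.12700000405311584]]]
tape [0.45235827 0.34338409] [85.42121887207031, 86.0096435546875]
jar [ 0.49579351 -0.38142003]
screws [[0.72332961 0.17224071]
 [0.60914788 0.17329393]
 [0.49308014 0.17196813]]
rail ends corners [[0.74091778 0.18537718]
 [0.74132388 0.15694853]
 [0.4755687  0.1571244 ]
 [0.4751969  0.1870248 ]]
weight top corners [[ 0.49967441 -0.16394059]
 [ 0.51761776 -0.26177446]
 [ 0.49208033 -0.26698683]
 [ 0.46649403 -0.16825567]]
weight scene pad/top [[ 0.49588028 -0.15872132]
 [ 0.51465094 -0.25814956]
 [ 0.47981259 -0.26557092]
 [ 0.46001477 -0.17341772]]
jar top scene [[ 0.49386901 -0.38464127]] bar corners [[ 0.50743096  0.11782069]
 [ 0.72737708  0.0542843 ]
 [ 0.70127712 -0.02188358]
 [ 0.48792915  0.04632721]] rail [[0.49517655 0.17506447]
 [0.61252677 0.17582486]
 [0.72980303 0.17746348]]
counter edge [[ 0.44222023  0.15278189]
 [ 0.47003475 -0.02501105]
 [ 0.47729316 -0.1592133 ]
 [ 0.47559936 -0.29367255]]
```

```bash
cat > mv.py <<'E'
# usage: mv.py x y z yaw  -> deltas from present measured pose (tool axes, scaled)
import sys
from h import *
from plant import monitor
s=monitor.sense(); Rm=R.from_rotvec(s["tcp_rot"]).as_matrix(); p=np.array(s["tcp_pos"])
yaw0=np.arctan2(Rm[1,0],Rm[0,0])
print("t %.2f p %s yaw %.4f tilt %s F %s w %.4f"%(s["time"],np.round(p,4),yaw0,np.round(Rm[:2,2],4),np.round(s["ft_force"],1),s["width"]))
if len(sys.argv)>4:
    x,y,z,yaw=map(float,sys.argv[1:5])
    Rt=np.array([[np.cos(yaw),np.sin(yaw),0],[np.sin(yaw),-np.cos(yaw),0],[0,0,-1]])
    d=Rm.T@(np.array([x,y,z])-p)/.15; w=R.from_matrix(Rm.T@Rt).as_rotvec()/2
    print("d",np.round(d,3),"w",np.round(w,4),"rows",np.round(max(np.linalg.norm(d)*.15/.0625,np.linalg.norm(w)*2/.187),1))
E
python3 mv.py 0.30 0.46 0.25 0.8; python3 mv.py 0.605 -0.06 0.1 0
```

```text
t 0.10 p [0.2599 0.5951 0.1959] yaw 1.1590 tilt [-0.0009 -0.0017] F [ 0.4  0.3 -0.9] w 0.0951
d [-0.719  0.605 -0.359] w [1.000e-04 1.000e-03 1.795e-01] rows 2.4
t 0.10 p [0.2599 0.5951 0.1959] yaw 1.1590 tilt [-0.0009 -0.0017] F [ 0.4  0.3 -0.9] w 0.0951
d [-3.08   3.856  0.645] w [5.000e-04 9.000e-04 5.795e-01] rows 11.9
```

Emit:
step_arm --deltas '[-0.18,0.15,-0.09,0,0,0.045,-0.36,0.3,-0.18,0,0,0.09,-0.54,0.45,-0.27,0,0,0.135,-0.72,0.6,-0.36,0,0,0.18]' --hand 1

```text
time: 0.6
tcp_pos: [0.2994, 0.4593, 0.2508]
tcp_rot: [2.895, 1.218, -0.001]
ft_force: [0.6, -0.0, 0.1]
width: 0.0953
```

```bash
python3 mv.py 0.38 0.33 0.25 0.4
```

```text
t 0.60 p [0.2994 0.4593 0.2508] yaw 0.7963 tilt [-0.0006 -0.0009] F [ 0.6 -0.   0.1] w 0.0953
d [-0.241  0.987  0.006] w [0.0002 0.0005 0.1981] rows 2.4
```

Emit:
step_arm --deltas '[-0.06,0.25,0,0,0,0.05,-0.12,0.5,0,0,0,0.1,-0.18,0.75,0,0,0,0.15,-0.24,0.98,0,0,0,0.2]'

```text
time: 1.1
tcp_pos: [0.38, 0.331, 0.2506]
tcp_rot: [3.08, 0.617, -0.001]
ft_force: [0.8, -0.1, 0.1]
width: 0.0948
```

```bash
python3 mv.py 0.47 0.21 0.24 0.0
```

```text
t 1.10 p [0.38   0.331  0.2506] yaw 0.3955 tilt [-0.0005 -0.0004] F [ 0.8 -0.1  0.1] w 0.0948
d [0.243 0.975 0.07 ] w [0.0002 0.0003 0.1977] rows 2.4
```

Emit:
step_arm --deltas '[0.06,0.25,0,0,0,0.05,0.12,0.5,0,0,0,0.1,0.18,0.75,0.05,0,0,0.15,0.24,0.98,0.07,0,0,0.2]'

```text
time: 1.6
tcp_pos: [0.4701, 0.2095, 0.2396]
tcp_rot: [3.141, -0.007, -0.002]
ft_force: [0.1, 0.7, 0.0]
width: 0.0952
```

```bash
python3 mv.py 0.6 0.08 0.24 0.0
```

```text
t 1.60 p [0.4701 0.2095 0.2396] yaw -0.0047 tilt [-0.0013 -0.0004] F [0.1 0.7 0. ] w 0.0952
d [ 0.87   0.859 -0.004] w [ 0.0002  0.0006 -0.0023] rows 2.9
```

Emit:
step_arm --deltas '[0.22,0.22,0,0,0,0,0.44,0.43,0,0,0,0,0.66,0.65,0,0,0,0,0.87,0.86,0,0,0,-0.002,0.87,0.86,0,0,0,-0.002]'

```text
time: 2.22
tcp_pos: [0.6012, 0.0796, 0.2394]
tcp_rot: [3.141, -0.001, -0.003]
ft_force: [-0.5, 0.3, -0.9]
width: 0.0952
```

```bash
python3 - <<'E'
from h import *
from plant import viewer
kc=cam("wrist"); im=viewer.get_image("wrist")[:,:,::-1]; cv2.imwrite("pics/w1.png",im); np.savez("w1.npz",K=kc[0],C=kc[1])
E
python3 mv.py 0.605 -0.06 0.2 0.0
```

```text
t 2.27 p [0.6003 0.0809 0.2395] yaw 0.0010 tilt [-0.0021  0.0002] F [ 0.2  0.8 -0.1] w 0.0957
d [0.031 0.939 0.263] w [-0.0001  0.001   0.0005] rows 2.3
```

View pics/w1.png

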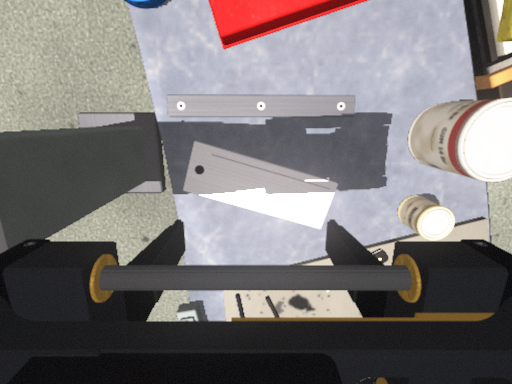

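The wrist view shows the rail screws at (181,106), (261,106) and (341,106). The bar is skewed with corners near (195,143), (338,186) and (322,228), and part of it is in the gripper's shadow.

```bash
python3 - <<'E'
from h import *
d=np.load("w1.npz"); kc=(d["K"],d["C"])
a=cv2.imread("pics/w1.png")
g=cv2.cvtColor(a,cv2.COLOR_BGR2GRAY)
for u in (181,261,341):
    p=g[101:112,u-5:u+6].astype(float); p=np.clip(p-140,0,None); yy,xx=np.mgrid[101:112,u-5:u+6]; c=(np.sum(xx*p)/p.sum(),np.sum(yy*p)/p.sum()); print(np.round(c,2),np.round(ray(kc,[c],.013),4))
print("rail face corners",np.round(ray(kc,[(167.5,117),(355,117.5),(355,95.5),(168,95)],.012),4))
print("bar",np.round(ray(kc,[(195,142.5),(338,185.5),(323,229),(183,190)],.012),4))
E
```

```text
[180.81 105.79] [[0.495  0.1727]]
[260.83 105.79] [[0.6098 0.1727]]
[340.72 105.85] [[0.7244 0.1726]]
rail face corners [[0.4742 0.1573]
 [0.7468 0.1566]
 [0.7438 0.1867]
 [0.4775 0.1874]]
bar [[ 0.5121  0.1207]
 [ 0.7303  0.0549]
 [ 0.7119 -0.0178]
 [ 0.489   0.0476]]
```

Emit:
step_arm --deltas '[0.01,0.24,0.06,0,0,0,0.03,0.48,0.13,0,0,0,0.04,0.72,0.19,0,0,0,0.05,0.97,0.26,0,0,0]'

```text
time: 2.78
tcp_pos: [0.6076, -0.0633, 0.2013]
tcp_rot: [-3.141, -0.008, -0.0]
ft_force: [0.5, -0.4, -0.1]
width: 0.0951
```

```bash
python3 mv.py 0.608 -0.065 0.06 0.0
```

```text
t 2.77 p [ 0.6076 -0.0633  0.2013] yaw 0.0048 tilt [0.     0.0004] F [ 0.5 -0.4 -0.1] w 0.0951
d [0.003 0.012 0.942] w [-0.0002 -0.      0.0024] rows 2.3
```

Emit:
step_arm --deltas '[0,0,0.25,0,0,0.001,0,0,0.5,0,0,0.002,0,0,0.75,0,0,0.002,0,0,0.9,0,0,0.002,0,0,0.94,0,0,0.002]'

```text
time: 3.4
tcp_pos: [0.6062, -0.0622, 0.0585]
tcp_rot: [-3.141, -0.0, 0.006]
ft_force: [0.7, -0.6, 0.4]
width: 0.0953
```

```bash
python3 mv.py 0.608 -0.065 0.024 0.0
```

```text
t 3.40 p [ 0.6062 -0.0622  0.0585] yaw 0.0003 tilt [-0.004  0.001] F [ 0.7 -0.6  0.4] w 0.0953
d [0.013 0.019 0.23 ] w [-0.0005  0.002   0.0001] rows 0.6
```

Emit:
step_arm --deltas '[0,0,0.08,0,0,0,0,0,0.16,0,0,0,0,0,0.21,0,0,0,0,0,0.23,0,0,0]'

```text
time: 3.9
tcp_pos: [0.608, -0.0637, 0.0255]
tcp_rot: [-3.141, 0.002, 0.001]
ft_force: [-0.8, -0.4, 0.4]
width: 0.095
```

```bash
python3 mv.py 0.608 0.03 0.024 0.0; python3 - <<'E'
from h import *
from plant import viewer
cv2.imwrite("pics/s2.png",viewer.get_image("scene")[:,:,::-1]); cv2.imwrite("pics/w2.png",viewer.get_image("wrist")[:,:,::-1])
E
```

```text
t 3.90 p [ 0.608  -0.0637  0.0255] yaw -0.0011 tilt [-0.0006  0.0002] F [-0.8 -0.4  0.4] w 0.0950
d [-0.001 -0.625  0.01 ] w [-0.0001  0.0003 -0.0005] rows 1.5
```

View pics/s2.png

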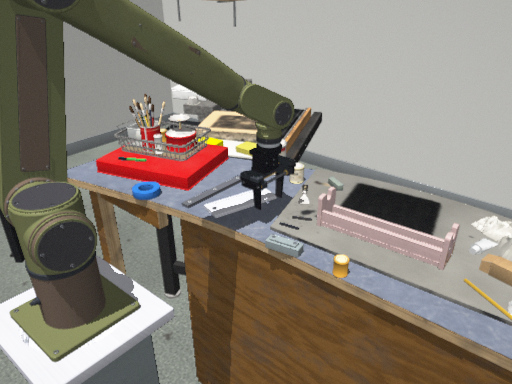

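View pics/w2.png

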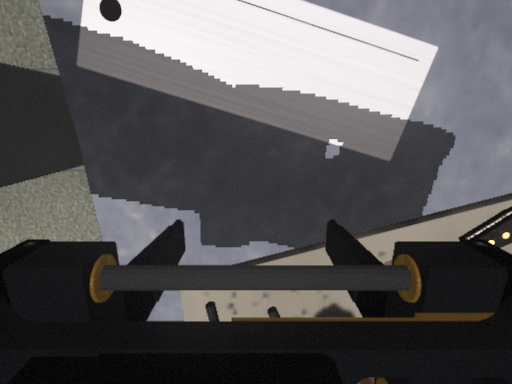

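The open fingers straddle the bar's middle and are clear of its right edge, and the counter around them is free. Now I'll push toward +y.

Emit:
step_arm --deltas '[0,-0.06,0.005,0,0,0,0,-0.12,0.01,0,0,0,0,-0.18,0.01,0,0,0,0,-0.24,0.01,0,0,0,0,-0.3,0.01,0,0,0]'

```text
time: 4.62
tcp_pos: [0.6083, -0.018, 0.0246]
tcp_rot: [-3.142, 0.001, -0.0]
ft_force: [0.7, 0.3, -0.1]
width: 0.095
```

Emit:
step_arm --deltas '[0,-0.04,0,0,0,0,0,-0.08,0,0,0,0,0,-0.12,0,0,0,0,0,-0.16,0,0,0,0,0,-0.2,0,0,0,0]'

```text
time: 5.25
tcp_pos: [0.6084, 0.0116, 0.0246]
tcp_rot: [3.142, -0.002, 0.0]
ft_force: [0.9, 0.4, 0.2]
width: 0.0952
```

Emit:
step_arm --deltas '[0,-0.04,0,0,0,0,0,-0.08,0,0,0,0,0,-0.12,0,0,0,0,0,-0.16,0,0,0,0,0,-0.2,0,0,0,0]'

```text
time: 5.88
tcp_pos: [0.6084, 0.0417, 0.0245]
tcp_rot: [3.142, -0.002, -0.0]
ft_force: [-0.9, 0.1, -0.7]
width: 0.0949
```

```bash
python3 mv.py 0.608 0.067 0.024 0.0; python3 - <<'E'
from h import *
from plant import viewer
cv2.imwrite("pics/w3.png",viewer.get_image("wrist")[:,:,::-1])
E
```

```text
t 5.88 p [0.6084 0.0417 0.0245] yaw -0.0010 tilt [-0.0001 -0.    ] F [-0.9  0.1 -0.7] w 0.0949
d [-0.003 -0.169  0.004] w [ 0.      0.     -0.0005] rows 0.4
```

View pics/w3.png

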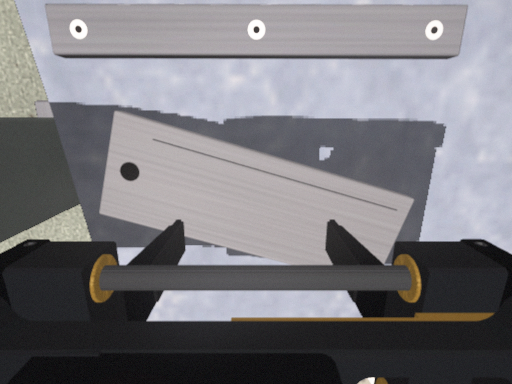

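```bash
python3 - <<'E'
from h import *
kc=cam("wrist")
print("bar",np.round(ray(kc,[(117,110.5),(413,200),(386,264),(100,212)],.012),4))
print("screws",np.round(ray(kc,[(78,29),(257,29.5),(434,30)],.013),4))
for P in [(0.608,0.1577,.012)]: print(proj(kc,[P]))
from plant import viewer
a=viewer.get_image("scene")[:,:,::-1]; cv2.imwrite("pics/s3z.png",cv2.resize(a[100:290,150:370],None,fx=3,fy=3,interpolation=cv2.INTER_CUBIC))
E
```

```text
bar [[0.5126 0.1234]
 [0.7288 0.0583]
 [0.7152 0.0039]
 [0.4894 0.0488]]
screws [[0.4947 0.1735]
 [0.6099 0.1732]
 [0.7241 0.173 ]]
[[254.0397623   56.32736768]]
```

View pics/s3z.png

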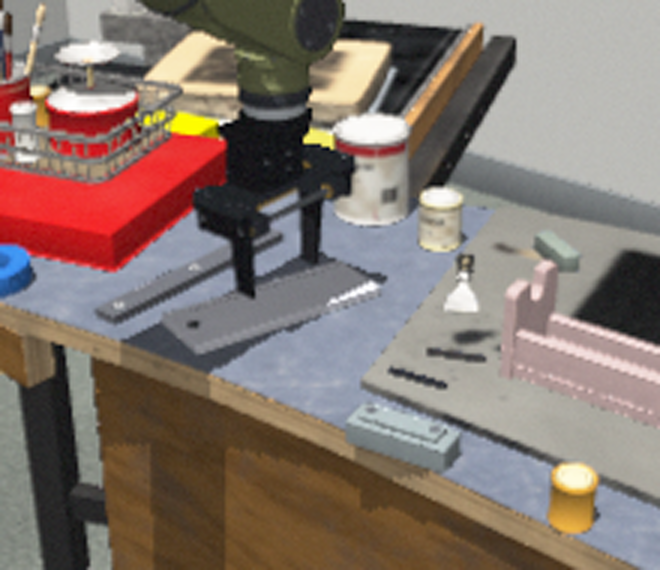

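```bash
python3 - <<'E'
from h import *
k=cam("scene")
for u in [(248/3+150,297/3+100),(312/3+150,264/3+100)]:
    for z in (0,.006,.012,.02,.03): print(z,np.round(ray(k,[u],z),4))
E
```

```text
0 [[0.6119 0.0915]]
0.006 [[0.6039 0.0837]]
0.012 [[0.596 0.076]]
0.02 [[0.5853 0.0657]]
0.03 [[0.5721 0.0528]]
0 [[0.718 0.089]]
0.006 [[0.7091 0.0813]]
0.012 [[0.7002 0.0736]]
0.02 [[0.6883 0.0633]]
0.03 [[0.6735 0.0504]]
```

```bash
python3 - <<'E'
from h import *
from plant import viewer
i=viewer.camera_info("wrist"); kc=(np.array(i["K"]),np.array(i["hand_eye"]))
for z in (.019,0,-.014,-.03,-.06):
    print(z,np.round(proj(kc,[(-.0475,-.01,z),(-.0595,-.01,z),(.0475,-.01,z),(-.0475,.01,z)]),1).tolist())
a=cv2.imread("pics/w3.png"); cv2.imwrite("pics/w3z.png",cv2.resize(a[190:300,80:440],None,fx=2.2,fy=2.2,interpolation=cv2.INTER_CUBIC))
E
```

```text
0.019 [[194.4, 205.0], [179.1, 205.0], [314.9, 205.0], [195.8, 228.6]]
0 [[188.8, 213.0], [172.2, 213.0], [320.4, 213.0], [190.5, 238.6]]
-0.014 [[184.0, 220.0], [166.2, 220.0], [325.2, 220.0], [186.0, 247.1]]
-0.03 [[177.6, 229.2], [158.1, 229.2], [331.6, 229.2], [179.9, 258.5]]
-0.06 [[161.7, 252.1], [138.2, 252.1], [347.5, 252.0], [165.1, 286.3]]
```

View pics/w3z.png

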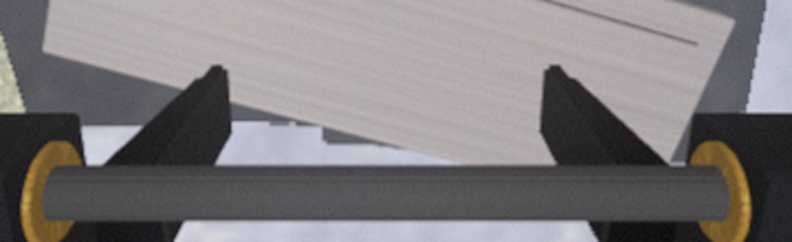

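The bar hasn't moved. Both the scene and wrist views put the open fingertips at z≈0.038, about 14 mm behind the reported TCP. The brief says 19 mm ahead. So the fingers passed over the bar without touching it, and the force stayed near 0. I'll back off and see whether closing the fingers changes the tip reach.

Emit:
step_arm --deltas '[0,0.15,-0.05,0,0,0,0,0.35,-0.1,0,0,0,0,0.55,-0.1,0,0,0,0,0.7,-0.1,0,0,0,0,0.7,-0.1,0,0,0]' --hand 0.37

```text
time: 6.6
tcp_pos: [0.6083, -0.0658, 0.0398]
tcp_rot: [3.142, -0.006, 0.0]
ft_force: [0.2, -0.4, -0.5]
width: 0.0504
```

```bash
python3 mv.py 0.608 -0.065 0.024 0.0; python3 - <<'E'
from h import *
from plant import viewer
cv2.imwrite("pics/w4.png",viewer.get_image("wrist")[:,:,::-1])
i=viewer.camera_info("wrist"); kc=(np.array(i["K"]),np.array(i["hand_eye"]))
for z in (.019,0,-.014):
    print(z,np.round(proj(kc,[(-.018,-.01,z),(.018,-.01,z),(-.018,.01,z)]),1).tolist())
E
```

```text
t 6.60 p [ 0.6083 -0.0658  0.0398] yaw -0.0040 tilt [ 0.0002 -0.0001] F [ 0.2 -0.4 -0.5] w 0.0504
d [-0.002 -0.005  0.105] w [ 0.     -0.0001 -0.002 ] rows 0.3
0.019 [[231.8, 205.0], [277.5, 205.0], [232.3, 228.6]]
0 [[229.7, 213.0], [279.6, 213.0], [230.3, 238.6]]
-0.014 [[227.9, 220.0], [281.4, 220.0], [228.6, 247.1]]
```

View pics/w4.png

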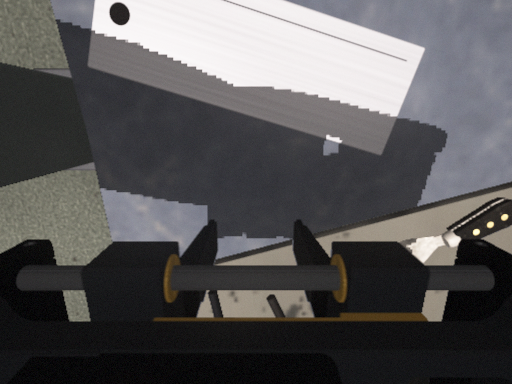

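Half closed, the tips still show at row 220, which is tool z≈-14 mm. So the real offset is 33 mm off the stated one, and tips 5 mm above the counter need a reported TCP z of about -0.009. I'll descend with care, watching the force.

Emit:
step_arm --deltas '[0,0,0.08,0,0,0,0,0,0.15,0,0,0,0,0,0.2,0,0,-0.002,0,0,0.2,0,0,-0.002]' --hand 1

```text
time: 7.15
tcp_pos: [0.6073, -0.0632, 0.0081]
tcp_rot: [-3.141, -0.006, 0.004]
ft_force: [0.9, -0.7, 0.1]
width: 0.081
```

Emit:
step_arm --deltas '[0,0,0.03,0,0,0,0,0,0.06,0,0,0,0,0,0.09,0,0,0,0,0,0.12,0,0,0,0,0,0.12,0,0,0]'

```text
time: 7.78
tcp_pos: [0.6078, -0.0637, -0.0091]
tcp_rot: [-3.141, -0.005, 0.002]
ft_force: [0.6, 0.2, 0.2]
width: 0.0949
```

```bash
python3 mv.py 0.608 -0.065 -0.009 0.0; python3 - <<'E'
from h import *
from plant import viewer
a=viewer.get_image("scene")[:,:,::-1]; cv2.imwrite("pics/s5z.png",cv2.resize(a[100:290,150:370],None,fx=3,fy=3,interpolation=cv2.INTER_CUBIC))
E
```

```text
t 7.78 p [ 0.6078 -0.0637 -0.0091] yaw 0.0030 tilt [-0.001   0.0002] F [0.6 0.2 0.2] w 0.0949
d [ 0.001  0.009 -0.   ] w [-0.0001  0.0005  0.0015] rows 0.0
```

View pics/s5z.png

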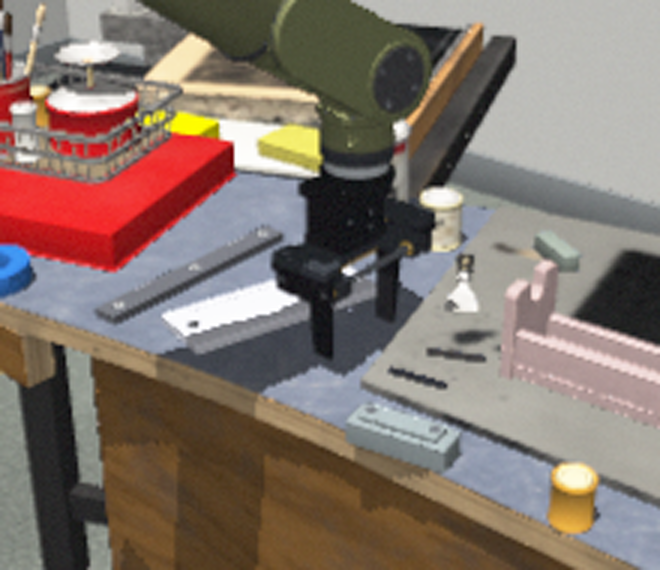

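With the TCP at z=-0.009 there is no contact force, which confirms the offset. The fingers now stand on the right of the bar, near (325,355) in the zoom. I'll push slowly.

Emit:
step_arm --deltas '[0,-0.06,0,0,0,0,0,-0.12,0,0,0,0,0,-0.18,0,0,0,0,0,-0.22,0,0,0,0,0,-0.26,0,0,0,0]'

```text
time: 8.45
tcp_pos: [0.6082, -0.0242, -0.0084]
tcp_rot: [3.142, 0.005, 0.0]
ft_force: [-0.2, -0.8, 0.2]
width: 0.0952
```

Emit:
step_arm --deltas '[0,-0.04,0,0,0,0,0,-0.08,0,0,0,0,0,-0.12,0,0,0,0,0,-0.16,0,0,0,0,0,-0.2,0,0,0,0]'

```text
time: 9.07
tcp_pos: [0.6082, 0.0054, -0.0084]
tcp_rot: [3.141, 0.004, 0.001]
ft_force: [0.9, -2.9, -1.0]
width: 0.0951
```

```bash
python3 mv.py 0.608 0.067 -0.009 0.0; python3 - <<'E'
from h import *
from plant import viewer
cv2.imwrite("pics/w6.png",viewer.get_image("wrist")[:,:,::-1])
E
```

```text
t 9.07 p [ 0.6082  0.0054 -0.0084] yaw 0.0027 tilt [ 0.0003 -0.0003] F [ 0.9 -2.9 -1. ] w 0.0951
d [-0.    -0.411  0.004] w [ 0.0001 -0.0002  0.0014] rows 1.0
```

View pics/w6.png

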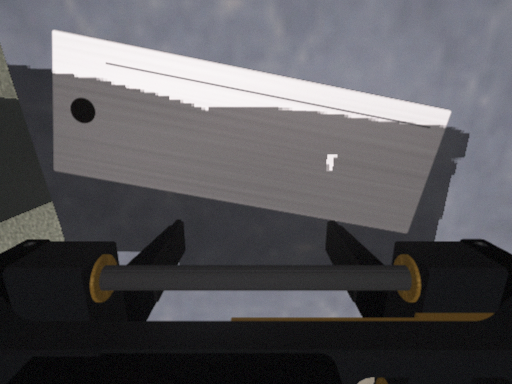

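The bar is now moving. The far finger bears on it at 2.9 N and the skew is shrinking. Continuing.

Emit:
step_arm --deltas '[0,-0.04,0,0,0,0,0,-0.08,0,0,0,0,0,-0.12,0,0,0,0,0,-0.16,0,0,0,0,0,-0.2,0,0,0,0.001]'

```text
time: 9.75
tcp_pos: [0.608, 0.0357, -0.0084]
tcp_rot: [3.142, 0.001, 0.0]
ft_force: [2.0, -3.3, -0.4]
width: 0.0951
```

Emit:
step_arm --deltas '[0,-0.03,0,0,0,0,0,-0.05,0,0,0,0,0,-0.08,0,0,0,0,0,-0.1,0,0,0,0,0,-0.1,0,0,0,0]'

```text
time: 10.38
tcp_pos: [0.6077, 0.0504, -0.0085]
tcp_rot: [-3.142, -0.002, 0.001]
ft_force: [0.3, -3.0, 1.1]
width: 0.095
```

```bash
python3 mv.py 0.608 0.067 -0.009 0.0; python3 - <<'E'
from h import *
from plant import viewer
cv2.imwrite("pics/w7.png",viewer.get_image("wrist")[:,:,::-1])
E
```

```text
t 10.38 p [ 0.6077  0.0504 -0.0085] yaw 0.0015 tilt [-0.0006  0.    ] F [ 0.3 -3.   1.1] w 0.0950
d [ 0.002 -0.11   0.004] w [-0.      0.0003  0.0007] rows 0.3
```

View pics/w7.png

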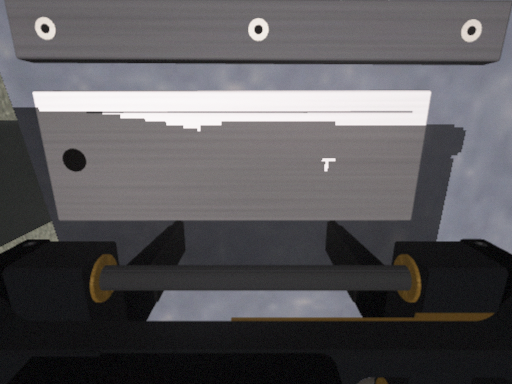

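The bar is parallel to the rail, with its edge at row 92 and the rail face at about row 62. Its ends at u≈35 to 430 lie within the rail's 12 to 507.

Emit:
step_arm --deltas '[0,-0.025,0,0,0,0,0,-0.05,0,0,0,0,0,-0.07,0,0,0,0,0,-0.085,0,0,0,0,0,-0.09,0,0,0,0]'

```text
time: 11.05
tcp_pos: [0.6078, 0.0635, -0.0084]
tcp_rot: [3.141, 0.002, -0.0]
ft_force: [-1.1, -4.4, 1.1]
width: 0.0949
```

```bash
python3 mv.py 0.608 0.067 -0.009 0.0; python3 - <<'E'
from h import *
from plant import viewer
kc=cam("wrist");cv2.imwrite("pics/w8.png",viewer.get_image("wrist")[:,:,::-1]); np.savez("w8.npz",K=kc[0],C=kc[1])
E
```

```text
t 11.05 p [ 0.6078  0.0635 -0.0084] yaw 0.0012 tilt [-0.0003 -0.0005] F [-1.1 -4.4  1.1] w 0.0949
d [ 0.001 -0.023  0.004] w [0.0003 0.0001 0.0006] rows 0.1
```

View pics/w8.png

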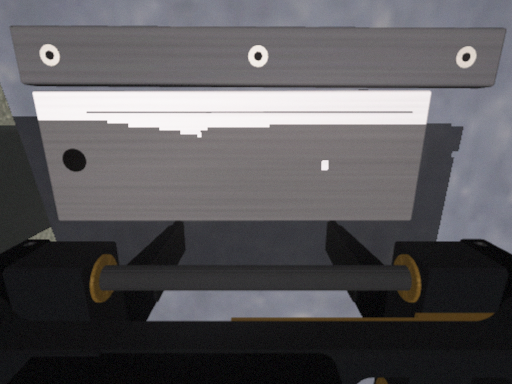

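A gap of about 2 mm remains (rail edge at row 86, bar edge at row 91). I'll press in gently.

Emit:
step_arm --deltas '[0,-0.006,0,0,0,0,0,-0.012,0,0,0,0,0,-0.018,0,0,0,0,0,-0.022,0,0,0,0]'

```text
time: 11.6
tcp_pos: [0.6077, 0.0659, -0.0085]
tcp_rot: [3.139, 0.002, -0.001]
ft_force: [-1.4, -8.7, 1.2]
width: 0.0952
```

Emit:
step_arm --deltas '[0,-0.006,0,0,0,0,0,-0.01,0,0,0,0]'

```text
time: 11.85
tcp_pos: [0.6075, 0.0663, -0.0085]
tcp_rot: [3.138, 0.001, -0.002]
ft_force: [-1.1, -13.3, 3.7]
width: 0.0949
```

Emit:
step_arm --deltas '[0,-0.006,0,0,0,0,0,-0.01,0,0,0,0]'

```text
time: 12.1
tcp_pos: [0.6074, 0.0664, -0.0085]
tcp_rot: [3.135, 0.002, -0.003]
ft_force: [-1.4, -15.8, 2.7]
width: 0.0953
```

```bash
python3 - <<'E'
from h import *
from plant import viewer
a=viewer.get_image("wrist")[:,:,::-1]; b=a[70:110]; 
b=cv2.resize(np.hstack([b[:,10:190]]),None,fx=4,fy=5); c=cv2.resize(a[70:110,300:480],None,fx=4,fy=5)
d=cv2.resize(a[70:110,170:350],None,fx=4,fy=4)
cv2.imwrite("pics/w9z.png",np.vstack([b,c,d]))
E
```

```text
(no output)
```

View pics/w9z.png

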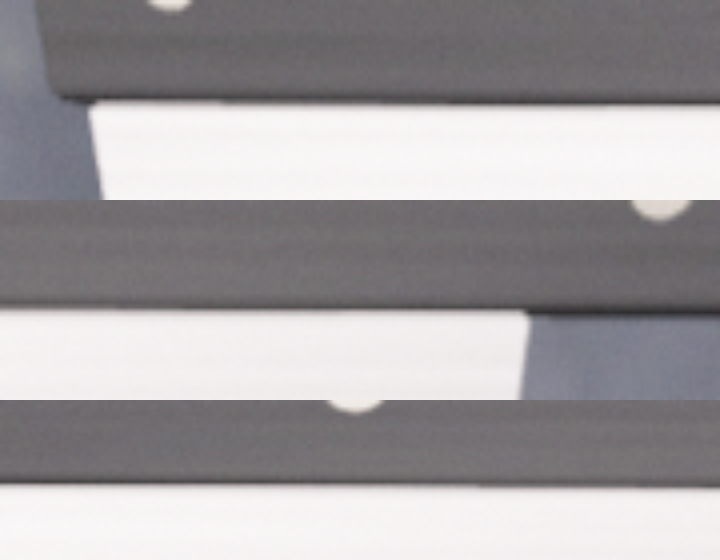

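All three strips show bar and rail touching along the bar's whole length, with the force at 16 N and no further motion. Backing off straight.

```bash
python3 - <<'E'
from h import *
kc=cam("wrist"); print(np.round(ray(kc,[(33,90.5),(432,92.5),(258.5,55)],.012),4))
E
```

```text
[[0.4813 0.1575]
 [0.7084 0.1567]
 [0.6095 0.176 ]]
```

Emit:
step_arm --deltas '[0,0.05,0,0,0,0,0,0.12,0,0,0,0,0,0.2,0,0,0,0,0,0.3,-0.05,0,0,0,0,0.4,-0.2,0,0,0]'

```text
time: 12.78
tcp_pos: [0.6067, 0.0092, 0.0208]
tcp_rot: [-3.141, -0.001, 0.005]
ft_force: [0.4, 0.0, -0.1]
width: 0.0952
```

```bash
python3 mv.py 0.59 -0.05 0.18 0.0
```

```text
t 12.78 p [0.6067 0.0092 0.0208] yaw 0.0009 tilt [-0.003   0.0005] F [ 0.4  0.  -0.1] w 0.0952
d [-0.115  0.394 -1.061] w [-0.0002  0.0015  0.0005] rows 2.7
```

Bar centre is at x≈0.595, spanning 0.481 to 0.708, which is inside the rail. Now I'll lift and go to view the weight.

Emit:
step_arm --deltas '[-0.02,0.1,-0.25,0,0,0,-0.05,0.2,-0.5,0,0,0,-0.08,0.3,-0.75,0,0,0,-0.11,0.4,-1.0,0,0,0,-0.11,0.4,-1.0,0,0,0]'

```text
time: 13.4
tcp_pos: [0.5939, -0.0517, 0.1766]
tcp_rot: [3.14, -0.001, 0.013]
ft_force: [1.1, 1.3, -0.6]
width: 0.0949
```

```bash
python3 mv.py 0.49 -0.18 0.18 0.2
```

```text
t 13.40 p [ 0.5939 -0.0517  0.1766] yaw -0.0008 tilt [ 0.0086 -0.0013] F [ 1.1  1.3 -0.6] w 0.0949
d [-0.692  0.856 -0.027] w [ 0.0011 -0.0042 -0.1004] rows 2.6
```

Emit:
step_arm --deltas '[-0.17,0.21,0,0,0,-0.025,-0.34,0.43,0,0,0,-0.05,-0.52,0.64,0,0,0,-0.075,-0.69,0.86,0,0,0,-0.1,-0.69,0.86,0,0,0,-0.1]'

```text
time: 14.02
tcp_pos: [0.4864, -0.1802, 0.1702]
tcp_rot: [-3.125, -0.31, 0.003]
ft_force: [0.6, -0.0, -0.2]
width: 0.095
```

Emit:
step_arm --deltas '[0,0,0,0,0,0]'

```text
time: 14.15
tcp_pos: [0.488, -0.1786, 0.1708]
tcp_rot: [-3.125, -0.314, 0.001]
ft_force: [-1.0, -0.3, 1.0]
width: 0.095
```

```bash
python3 mv.py; python3 - <<'E'
from h import *
from plant import viewer
kc=cam("wrist");cv2.imwrite("pics/w10.png",viewer.get_image("wrist")[:,:,::-1]); np.savez("w10.npz",K=kc[0],C=kc[1])
E
```

```text
t 14.15 p [ 0.488  -0.1786  0.1708] yaw 0.2004 tilt [-0.0007  0.001 ] F [-1.  -0.3  1. ] w 0.0950
```

View pics/w10.png

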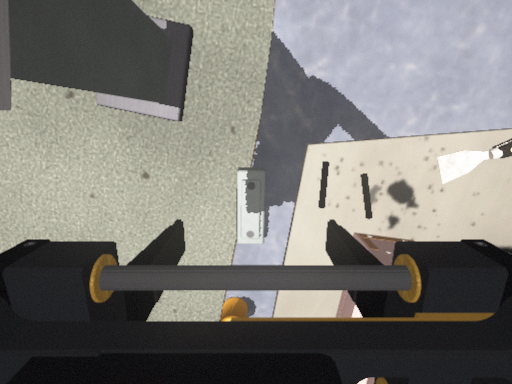

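The weight is visible at about (238–265, 168–244), almost aligned with the tool. The jar is at (235,310). Zooming to measure.

```bash
python3 - <<'E'
import cv2
a=cv2.imread("pics/w10.png"); cv2.imwrite("pics/w10z.png",cv2.resize(a[155:260,215:305],None,fx=5.5,fy=5.5,interpolation=cv2.INTER_CUBIC))
E
```

```text
(no output)
```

View pics/w10z.png

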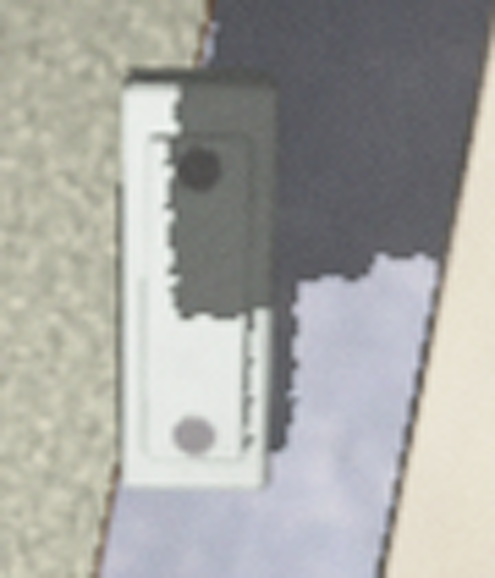

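```bash
python3 - <<'E'
from h import *
d=np.load("w10.npz"); kc=(d["K"],d["C"])
z=lambda p:np.array(p)/5.5+[215,155]-.4
c=ray(kc,z([(123,83),(276,84),(267,487),(123,487)]),.026); print(np.round(c,4),np.round(np.linalg.norm(np.roll(c,-1,0)-c,axis=1),4),"ctr",c.mean(0))
p=ray(kc,z([(198,169),(194,435)]),.032); v=p[0]-p[1]; print(np.round(p,4),"mid",p.mean(0),"len dir yaw-90:",np.arctan2(v[1],v[0])-np.pi/2)
v=(c[0]+c[1]-c[2]-c[3]);print(np.arctan2(v[1],v[0])-np.pi/2)
v=(c[1]+c[2]-c[0]-c[3]);print(np.arctan2(v[1],v[0]))
E
```

```text
[[ 0.4638 -0.1679]
 [ 0.4972 -0.1613]
 [ 0.5155 -0.2576]
 [ 0.4817 -0.2644]] [0.0341 0.098  0.0346 0.0982] ctr [ 0.48954177 -0.21281001]
[[ 0.4838 -0.1824]
 [ 0.4953 -0.2452]] mid [ 0.48955442 -0.2138385 ] len dir yaw-90: 0.18194082321799043
0.18580061972996265
0.19725738870583848
```

```bash
python3 - <<'E'
import cv2,numpy as np
a=cv2.imread("pics/w3.png"); b=cv2.imread("pics/w8.png")
f=lambda c:cv2.resize(c,(360,360),interpolation=cv2.INTER_CUBIC)
cv2.imwrite("pics/scr.png",np.vstack([np.hstack([f(a[9:49,x-20:x+20]) for x in (78,434)]),])); 
cv2.imwrite("pics/scr2.png",np.hstack([f(b[36:76,x-20:x+20]) for x in (50,466)]))
E
```

```text
(no output)
```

View pics/scr.png

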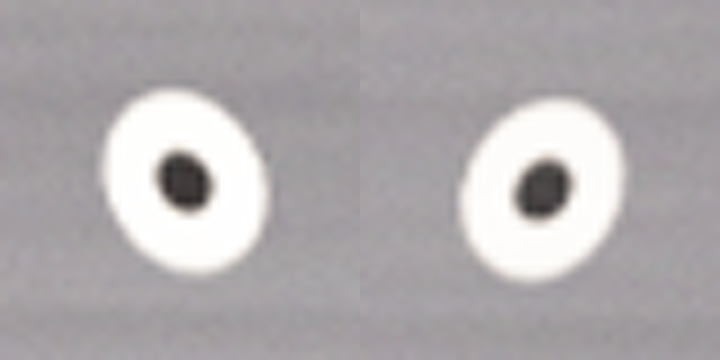

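View pics/scr2.png

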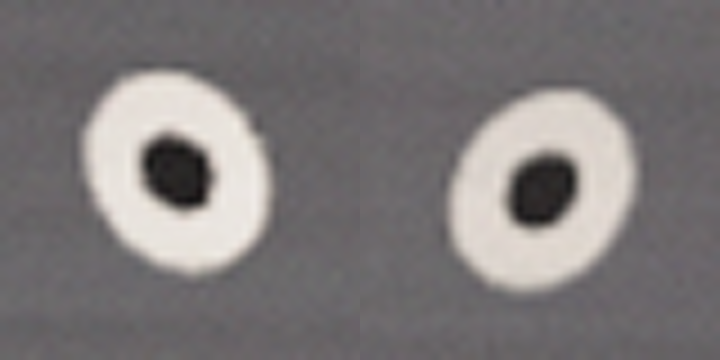

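```bash
python3 mv.py 0.4895 -0.2133 0.13 0.19
```

```text
t 14.20 p [ 0.4883 -0.1784  0.1709] yaw 0.2013 tilt [-0.0007  0.0009] F [-0.1 -0.4 -0.1] w 0.0951
d [-0.039  0.23   0.272] w [-0.0005  0.0002  0.0057] rows 0.9
```

The screw heads look flush, with no sides or shadows. I'll still set the weight at x≈0.585, which clears the middle screw and stays within 10 mm of the bar's middle. Grasp target is (0.4895, -0.2133) at yaw 0.19. I'll open only to about 60 mm so the far finger clears the slab.

Emit:
step_arm --deltas '[-0.01,0.06,0.07,0,0,0.001,-0.02,0.12,0.14,0,0,0.003,-0.03,0.18,0.21,0,0,0.005,-0.04,0.23,0.27,0,0,0.006,-0.04,0.23,0.27,0,0,0.006]' --hand 0.63

```text
time: 14.82
tcp_pos: [0.4885, -0.2143, 0.1297]
tcp_rot: [-3.126, -0.295, 0.003]
ft_force: [-0.4, -0.1, -0.8]
width: 0.0606
```

Emit:
step_arm --deltas '[0,0,0,0,0,0]'

```text
time: 14.95
tcp_pos: [0.4893, -0.2142, 0.1313]
tcp_rot: [3.128, 0.296, 0.001]
ft_force: [0.4, -0.2, -0.3]
width: 0.0599
```

```bash
python3 mv.py 0.4895 -0.2133 0.03 0.19;  python3 - <<'E'
from h import *
from plant import viewer
kc=cam("wrist");cv2.imwrite("pics/w11.png",viewer.get_image("wrist")[:,:,::-1]); np.savez("w11.npz",K=kc[0],C=kc[1])
E
```

```text
t 14.95 p [ 0.4893 -0.2142  0.1313] yaw 0.1887 tilt [ 0.0003 -0.    ] F [ 0.4 -0.2 -0.3] w 0.0599
d [ 0.002 -0.006  0.675] w [ 0.0001 -0.0002 -0.0006] rows 1.6
```

View pics/w11.png

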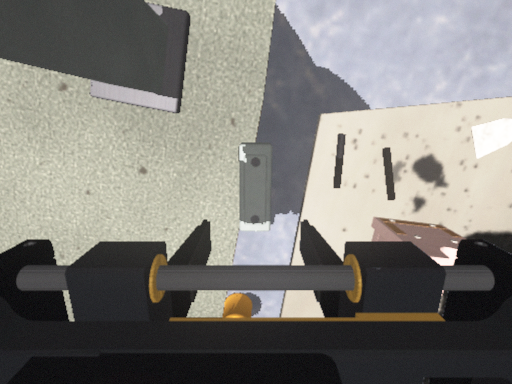

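The weight (u 239–272) sits centred between the finger tips (u 210 and 300). Descending.

Emit:
step_arm --deltas '[0,0,0.14,0,0,0,0,0,0.28,0,0,0,0,0,0.42,0,0,0,0,0,0.55,0,0,0,0,0,0.67,0,0,0]'

```text
time: 15.62
tcp_pos: [0.4894, -0.2141, 0.03]
tcp_rot: [3.127, 0.297, 0.001]
ft_force: [0.5, 0.2, 0.7]
width: 0.0598
```

Emit:
step_arm --deltas '[0,0,0.06,0,0,0,0,0,0.12,0,0,0,0,0,0.18,0,0,0,0,0,0.21,0,0,0]'

```text
time: 16.12
tcp_pos: [0.4891, -0.214, -0.0014]
tcp_rot: [-3.127, -0.296, 0.0]
ft_force: [0.6, 0.1, -0.4]
width: 0.06
```

```bash
python3 mv.py 0.4895 -0.2133 -0.009 0.19;  python3 - <<'E'
from h import *
from plant import viewer
a=viewer.get_image("scene")[:,:,::-1]; cv2.imwrite("pics/s12z.png",cv2.resize(a[130:300,180:380],None,fx=3.5,fy=3.5,interpolation=cv2.INTER_CUBIC))
E
```

```text
t 16.12 p [ 0.4891 -0.214  -0.0014] yaw 0.1890 tilt [-0.0002  0.0001] F [ 0.6  0.1 -0.4] w 0.0600
d [ 0.003 -0.004  0.051] w [-0.0001  0.0001 -0.0005] rows 0.1
```

View pics/s12z.png

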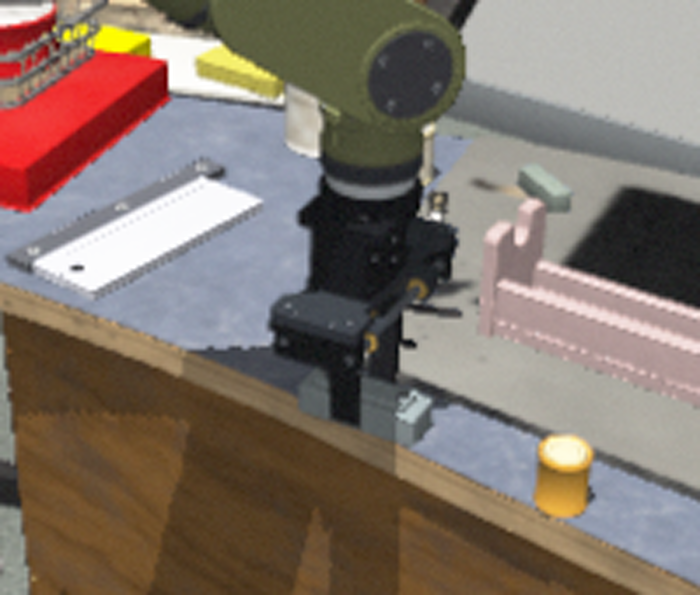

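The fingers straddle the weight, the bar is flush at left and the jar is untouched. Going down 7 mm and closing.

Emit:
step_arm --deltas '[0,0,0.025,0,0,0,0,0,0.047,0,0,0,0,0,0.047,0,0,0]'

```text
time: 16.55
tcp_pos: [0.489, -0.214, -0.0082]
tcp_rot: [-3.127, -0.296, 0.001]
ft_force: [0.5, -0.5, -0.8]
width: 0.0601
```

Emit:
step_arm --deltas '[0,0,0,0,0,0,0,0,0,0,0,0,0,0,0,0,0,0,0,0,0,0,0,0,0,0,0,0,0,0]' --hand 0.1 --grip_force 30

```text
time: 17.18
tcp_pos: [0.4893, -0.2141, -0.0078]
tcp_rot: [3.128, 0.296, 0.0]
ft_force: [0.7, -0.5, 0.9]
width: 0.0357
```

```bash
python3 mv.py 0.4895 -0.2133 0.08 0.19;  python3 - <<'E'
from h import *
from plant import viewer
cv2.imwrite("pics/w13.png",viewer.get_image("wrist")[:,:,::-1])
E
```

```text
t 17.18 p [ 0.4893 -0.2141 -0.0078] yaw 0.1890 tilt [ 0.0001 -0.0001] F [ 0.7 -0.5  0.9] w 0.0357
d [ 0.003 -0.005 -0.586] w [ 0.     -0.     -0.0005] rows 1.4
```

View pics/w13.png

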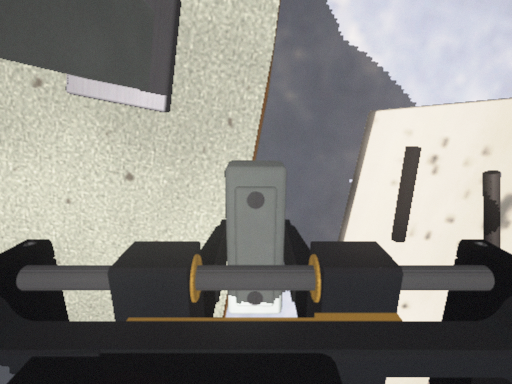

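Gripped, with the width at 35.7 mm and the pad dots at (255,200) and (255,297). Checking where the weight sits in the grip, then a gentle lift.

```bash
python3 - <<'E'
from h import *
from plant import monitor
kc=cam("wrist"); p=ray(kc,[(255,200),(255,297)],.032); s=monitor.sense()
v=p[0]-p[1]; print(p,p.mean(0),np.linalg.norm(v),np.arctan2(v[1],v[0])-np.pi/2, p.mean(0)-s["tcp_pos"][:2])
E
```

```text
[[ 0.4835137  -0.18291495]
 [ 0.49538312 -0.24481366]] [ 0.48944841 -0.21386431] 0.06302645179063417 0.18945580156363007 [0.00018518 0.00025209]
```

Emit:
step_arm --deltas '[0,0,-0.05,0,0,0,0,0,-0.12,0,0,0,0,0,-0.25,0,0,0,0,0,-0.42,0,0,0,0,0,-0.58,0,0,0]'

```text
time: 17.85
tcp_pos: [0.4894, -0.2142, 0.081]
tcp_rot: [3.127, 0.296, 0.002]
ft_force: [0.2, 0.3, -6.6]
width: 0.0355
```

```bash
python3 mv.py 0.53 -0.09 0.1 0.0;  python3 - <<'E'
from h import *
from plant import viewer
cv2.imwrite("pics/w14.png",viewer.get_image("wrist")[:,:,::-1])
E
```

```text
t 17.85 p [ 0.4894 -0.2142  0.081 ] yaw 0.1890 tilt [ 0.0011 -0.0006] F [ 0.2  0.3 -6.6] w 0.0355
d [ 0.421 -0.762 -0.127] w [ 0.0003 -0.0005  0.0945] rows 2.1
```

View pics/w14.png

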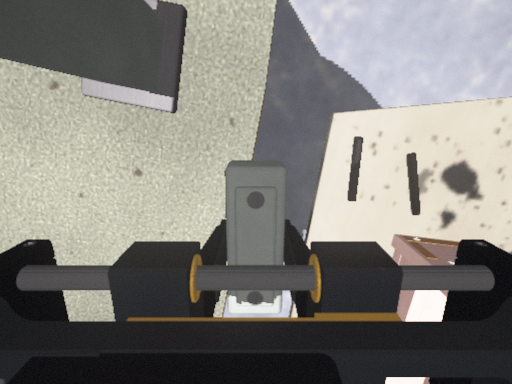

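The weight is held level (6.6 N, about 0.67 kg) and hasn't shifted in the grip. Carrying it over.

Emit:
step_arm --deltas '[0.1,-0.18,-0.03,0,0,0.024,0.2,-0.36,-0.06,0,0,0.047,0.3,-0.54,-0.1,0,0,0.07,0.42,-0.76,-0.13,0,0,0.0945,0.42,-0.76,-0.13,0,0,0.0945]'

```text
time: 18.52
tcp_pos: [0.5305, -0.0884, 0.0994]
tcp_rot: [-3.142, -0.005, -0.002]
ft_force: [-0.7, -0.5, -6.3]
width: 0.0359
```

```bash
python3 mv.py 0.57 0.045 0.1 0.0
```

```text
t 18.52 p [ 0.5305 -0.0884  0.0994] yaw 0.0033 tilt [0.0015 0.    ] F [-0.7 -0.5 -6.3] w 0.0359
d [ 0.267 -0.889 -0.004] w [-0.     -0.0008  0.0016] rows 2.2
```

Emit:
step_arm --deltas '[0.06,-0.2,0,0,0,0,0.12,-0.4,0,0,0,0,0.18,-0.6,0,0,0,0,0.24,-0.8,0,0,0,0,0.27,-0.89,0,0,0,0]'

```text
time: 19.15
tcp_pos: [0.5702, 0.0438, 0.0985]
tcp_rot: [3.141, 0.002, -0.0]
ft_force: [-0.7, 0.1, -5.7]
width: 0.0357
```

```bash
python3 mv.py 0.585 0.157 0.1 0.0
```

```text
t 19.15 p [0.5702 0.0438 0.0985] yaw 0.0012 tilt [-0.0002 -0.0004] F [-0.7  0.1 -5.7] w 0.0357
d [ 0.099 -0.755 -0.01 ] w [0.0002 0.0001 0.0006] rows 1.8
```

Emit:
step_arm --deltas '[0.02,-0.18,0,0,0,0,0.04,-0.36,0,0,0,0,0.06,-0.54,0,0,0,0,0.09,-0.7,0,0,0,0,0.1,-0.755,0,0,0,0]'

```text
time: 19.77
tcp_pos: [0.5853, 0.1566, 0.0984]
tcp_rot: [3.141, 0.001, -0.0]
ft_force: [-0.3, -0.0, -6.7]
width: 0.0356
```

Emit:
step_arm --deltas '[0,0,0,0,0,0]'

```text
time: 19.9
tcp_pos: [0.5851, 0.1559, 0.0983]
tcp_rot: [3.141, 0.001, -0.001]
ft_force: [0.1, -0.1, -6.2]
width: 0.0358
```

```bash
python3 mv.py 0.585 0.1575 0.02 0.0;  python3 - <<'E'
from h import *
from plant import viewer
kc=cam("wrist");a=viewer.get_image("wrist")[:,:,::-1];cv2.imwrite("pics/w15.png",a); np.savez("w15.npz",K=kc[0],C=kc[1])
print(proj(kc,[(.585,.1577,.012),(.6098,.1727,.012),(.49,.1577,.012)]))
a=viewer.get_image("top")[:,:,::-1]; cv2.imwrite("pics/t15z.png",cv2.resize(a[145:260,130:370],None,fx=3.3,fy=3.3,interpolation=cv2.INTER_CUBIC))
E
```

```text
t 19.90 p [0.5851 0.1559 0.0983] yaw 0.0004 tilt [-0.0004 -0.0009] F [ 0.1 -0.1 -6.2] w 0.0358
d [-0.    -0.011  0.522] w [0.0004 0.0002 0.0002] rows 1.3
[[254.56149998 192.6723167 ]
 [278.92733579 178.4667571 ]
 [162.54514178 192.61815148]]
```

View pics/w15.png

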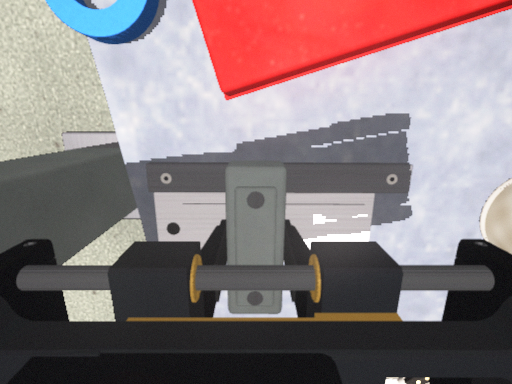

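View pics/t15z.png

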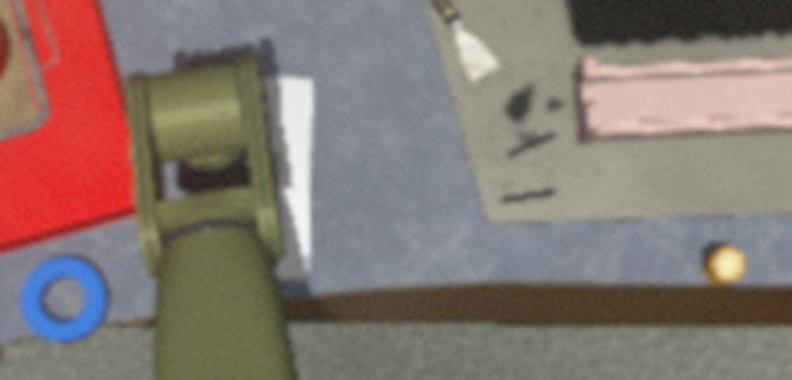

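The wrist view shows the joint at row ~192 (predicted 192.6), the bar from u=154 to 375, and the weight above it lined up.

```bash
python3 - <<'E'
from h import *
d=np.load("w15.npz"); kc=(d["K"],d["C"]); a=cv2.imread("pics/w15.png",0).astype(int)
for u in (160,175,200,215,300,330,360): 
    col=a[180:202,u-2:u+3].mean(1); g=np.diff(col); print(u,180+g.argmax()+.5, np.round(ray(kc,[(u,180+g.argmax()+.5)],.012),4))
row=a[194:198].mean(0); print(np.diff(row)[140:170].argmax()+140.5,np.diff(row)[360:390].argmin()+360.5)
print(ray(kc,[(np.diff(row)[140:170].argmax()+140.5,196),(np.diff(row)[360:390].argmin()+360.5,196)],.012))
print("screws",ray(kc,[(166,179),(392,179.5)],.012))
p=ray(kc,[(255,200),(255,298)],.032+.106); print("weight dots",p,p.mean(0))
E
```

```text
160 191.5 [[0.4875 0.1589]]
175 191.5 [[0.5029 0.1589]]
200 191.5 [[0.5287 0.1589]]
215 191.5 [[0.5442 0.1589]]
300 192.5 [[0.6319 0.1579]]
330 192.5 [[0.6629 0.1579]]
360 192.5 [[0.6939 0.158 ]]
153.5 374.5
[[0.48030562 0.15406428]
 [0.7093266  0.15420185]]
screws [[0.49480869 0.17207082]
 [0.72510509 0.17169894]]
weight dots [[0.58530744 0.18762254]
 [0.58536293 0.12378003]] [0.58533518 0.15570129]
```

Emit:
step_arm --deltas '[0,-0.004,0.1,0,0,0,0,-0.008,0.2,0,0,0,0,-0.012,0.3,0,0,0,0,-0.014,0.42,0,0,0,0,-0.014,0.52,0,0,0]'

```text
time: 20.62
tcp_pos: [0.5845, 0.1585, 0.0187]
tcp_rot: [3.141, 0.0, -0.002]
ft_force: [0.6, 0.4, -5.7]
width: 0.0354
```

Emit:
step_arm --deltas '[0,0,0.02,0,0,0,0,0,0.04,0,0,0,0,0,0.06,0,0,0,0,0,0.075,0,0,0,0,0,0.08,0,0,0]'

```text
time: 21.25
tcp_pos: [0.5853, 0.1586, 0.0087]
tcp_rot: [-3.142, -0.0, -0.0]
ft_force: [0.6, 0.2, -6.3]
width: 0.0358
```

```bash
python3 mv.py 0.585 0.158 0.0042 0.0
```

```text
t 21.25 p [0.5853 0.1586 0.0087] yaw 0.0001 tilt [0.0003 0.    ] F [ 0.6  0.2 -6.3] w 0.0358
d [-0.002  0.004  0.03 ] w [-0.     -0.0002  0.    ] rows 0.1
```

Emit:
step_arm --deltas '[0,0.001,0.006,0,0,0,0,0.002,0.012,0,0,0,0,0.003,0.018,0,0,0,0,0.003,0.022,0,0,0,0,0.003,0.025,0,0,0]'

```text
time: 21.88
tcp_pos: [0.5851, 0.1581, 0.0047]
tcp_rot: [-3.142, -0.0, 0.0]
ft_force: [-0.1, -0.2, -5.6]
width: 0.036
```

Emit:
step_arm --deltas '[0,0,0.003,0,0,0,0,0,0.006,0,0,0,0,0,0.006,0,0,0]'

```text
time: 22.25
tcp_pos: [0.5852, 0.1582, 0.0042]
tcp_rot: [3.142, 0.0, -0.0]
ft_force: [-1.7, -0.3, -3.8]
width: 0.0359
```

Force on the tool is falling, so contact has begun. Easing down a little more before opening.

Emit:
step_arm --deltas '[0,0,0.003,0,0,0,0,0,0.004,0,0,0]'

```text
time: 22.5
tcp_pos: [0.5852, 0.1581, 0.0042]
tcp_rot: [3.141, 0.0, -0.0]
ft_force: [-5.2, -1.2, 4.2]
width: 0.0357
```

Emit:
step_arm --deltas '[0,0,-0.004,0,0,0,0,0,-0.004,0,0,0]'

```text
time: 22.75
tcp_pos: [0.5852, 0.1582, 0.0042]
tcp_rot: [-3.142, -0.0, -0.0]
ft_force: [-3.9, -0.5, 2.8]
width: 0.0357
```

Emit:
step_arm --deltas '[0,0,0,0,0,0,0,0,0,0,0,0,0,0,0,0,0,0]' --hand 0.65

```text
time: 23.12
tcp_pos: [0.5858, 0.1582, 0.0041]
tcp_rot: [-3.141, 0.0, -0.002]
ft_force: [-0.5, 0.0, -0.3]
width: 0.0593
```

Emit:
step_arm --deltas '[0,0,-0.04,0,0,0,0,0,-0.15,0,0,0,0,0,-0.35,0,0,0,0,0,-0.6,0,0,0,0,0,-0.8,0,0,0]'

```text
time: 23.75
tcp_pos: [0.586, 0.1583, 0.1272]
tcp_rot: [-3.141, -0.0, -0.005]
ft_force: [0.3, -0.2, -0.3]
width: 0.0617
```

```bash
python3 mv.py 0.585 0.05 0.22 0.0;  python3 - <<'E'
from h import *
from plant import viewer
kc=cam("wrist");a=viewer.get_image("wrist")[:,:,::-1];cv2.imwrite("pics/w16.png",a); np.savez("w16.npz",K=kc[0],C=kc[1])
E
```

```text
t 23.75 p [0.586  0.1583 0.1272] yaw 0.0000 tilt [0.0032 0.0006] F [ 0.3 -0.2 -0.3] w 0.0617
d [-0.005  0.722 -0.619] w [-0.0003 -0.0016  0.    ] rows 2.3
```

View pics/w16.png

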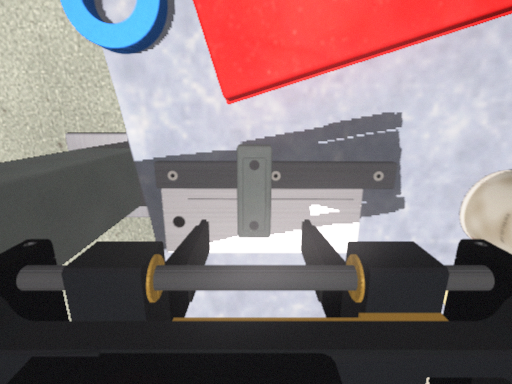

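The weight lies square across the joint, just short of the middle screw. I'll move clear and take a better view for the checks.

Emit:
step_arm --deltas '[0,0.18,-0.16,0,0,0,0,0.36,-0.32,0,0,0,0,0.54,-0.48,0,0,0,0,0.72,-0.62,0,0,0,0,0.72,-0.62,0,0,0]'

```text
time: 24.42
tcp_pos: [0.5866, 0.0489, 0.2201]
tcp_rot: [-3.142, 0.004, -0.009]
ft_force: [-1.0, -0.3, 0.7]
width: 0.0613
```

Emit:
step_arm --deltas '[0,0,0,0,0,0]'

```text
time: 24.55
tcp_pos: [0.5848, 0.0506, 0.2164]
tcp_rot: [-3.141, 0.0, 0.001]
ft_force: [-0.5, -0.0, -0.3]
width: 0.062
```

```bash
python3 mv.py;  python3 - <<'E'
from h import *
from plant import viewer
kc=cam("wrist");a=viewer.get_image("wrist")[:,:,::-1];cv2.imwrite("pics/w17.png",a); np.savez("w17.npz",K=kc[0],C=kc[1])
cv2.imwrite("pics/w17z.png",cv2.resize(a[75:205,140:390],None,fx=3.2,fy=3.2,interpolation=cv2.INTER_CUBIC))
a=viewer.get_image("scene")[:,:,::-1]; cv2.imwrite("pics/s17z.png",cv2.resize(a[160:260,130:350],None,fx=3.6,fy=3.6,interpolation=cv2.INTER_CUBIC))
E
```

```text
t 24.55 p [0.5848 0.0506 0.2164] yaw -0.0001 tilt [-0.0005  0.0005] F [-0.5 -0.  -0.3] w 0.0620
```

View pics/w17z.png

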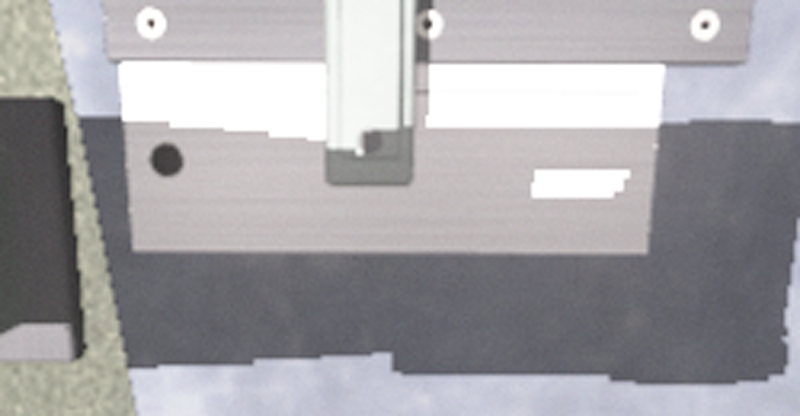

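View pics/s17z.png

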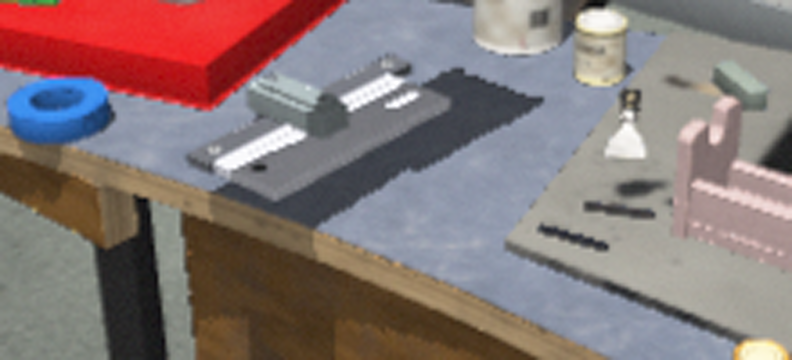

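The joint is closed along the whole bar and the weight lies flat and square. Final numbers next: weight position, and whether the bystanders moved.

```bash
python3 - <<'E'
from h import *
from plant import viewer
d=np.load("w16.npz"); kc=(d["K"],d["C"])
c=ray(kc,[(238,147),(271.5,147),(271,236),(239,236)],.038); print("weight corners",np.round(c,4),"ctr",c.mean(0))
p=ray(kc,[(254,166),(254.5,226.5)],.044); v=p[0]-p[1]; print("dots mid",p.mean(0),np.linalg.norm(v),np.arctan2(v[1],v[0])-np.pi/2)
d=np.load("w17.npz"); kc=(d["K"],d["C"]); a=cv2.imread("pics/w17.png",0).astype(int)
for u in (185,205,225,290,320,342):
    r=a[85:105,u-2:u+3].mean(1); i=np.diff(r).argmax(); print(u,r[i-3:i+4].round(),np.round(ray(kc,[(u,85+i+.5)],.012),4))
# bystanders
a=viewer.get_image("top")[:,:,::-1].copy(); kc=cam("top"); b=cv2.imread("pics/top0.png")
for im in (b,a):
    h=cv2.cvtColor(im,cv2.COLOR_BGR2HSV)
    m=((h[...,0]>100)&(h[...,0]<120)&(h[...,1]>150)); m[:, :130]=0;m[:,170:]=0;m[:215]=0;m[255:]=0
    j=((h[...,0]>12)&(h[...,0]<30)&(h[...,1]>90)&(h[...,2]>130)); q=np.zeros_like(j);q[210:240,335:365]=j[210:240,335:365]
    print([np.round(np.argwhere(x).mean(0),2) for x in (m,q)])
E
```

```text
weight corners [[0.5697 0.2067]
 [0.6032 0.2067]
 [0.6042 0.1105]
 [0.5693 0.1105]] ctr [0.58660175 0.15857108]
dots mid [0.58593431 0.15629887] 0.06450446302748988 0.007700620850258577
185 [195. 200. 203. 171. 251. 255. 255.] [[0.4912 0.1586]]
205 [193. 198. 202. 174. 230. 255. 255.] [[0.518  0.1586]]
225 [195. 198. 198. 182. 225. 255. 255.] [[0.5449 0.1587]]
290 [196. 195. 191. 170. 254. 255. 255.] [[0.6323 0.1574]]
320 [193. 192. 187. 169. 254. 255. 255.] [[0.6726 0.1574]]
342 [185. 188. 182. 165. 253. 255. 255.] [[0.7022 0.1574]]
[array([235.46, 149.19]), array([225.52, 349.1 ])]
[array([235.47, 149.25]), array([225.55, 349.22])]
```

```bash
python3 -c "
from plant import robot
print(robot.finish_job())"
```

```text
the job is handed in; nothing more can be done
None
```

The job is handed in at about 24.7 s of the 67 s. The bar is flush against the rail, and the weight sits square across the joint.

- **Bar:** I pushed it with both open fingers, which squared it to the rail and then pressed it flush at about 16 N. My last wrist views, after the weight was placed, show no visible gap along the bar's whole length. The bar spans x = 0.480–0.709 m, inside the rail's length.
- **Weight:** I gripped it across its width and lowered it slowly until it touched, pressing with roughly 10 N before letting go. Its centre is at about (0.586, 0.157) m, and the joint is at y ≈ 0.158 m. It is square to within about 0.01 rad and looks flat in the scene view.
- **Off the bar's middle:** I set the weight about 9 mm nearer the robot than the bar's middle, on purpose, so it would not sit on the rail's middle screw head.
- **Jar and tape roll:** they have not moved, with a shift of no more than 0.15 px in the top view.

**What disagreed with the brief:** the images put the fingertips about 14 mm behind the reported TCP, not 19 mm ahead of it. My first push passed over the bar without touching it. I corrected the heights after that, and the tool forces matched the correction.

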